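# Pin and clip the studio easel's mast hinge

### The job

Lock the easel's hinge: push the half-drawn pin home by its brass head, then take the clip with the red tab from the rack, feel its straight leg into the pin's cross hole and push down until the bow springs over the pin and the clip is fully home, upright and in line across the pin, and let go. Be gentle: never press on the easel, its pin or the clip with more than about 30 N, do not drop the clip, and leave the other clips and everything else on the bench where they are.

Things in the scene. Friction and masses are not known exactly. Their poses are not given: they have to be found in the camera images.
- easel: Easel knuckle, fixed to the bench: a wooden mast (39 wide, 36 mm high) lies flat along the easel's +x between two blue steel cheeks (8 mm plates, outer faces at y = -28 and +28 mm, tops 93 mm above the table). Origin on the table under the pin, midway between the cheeks; z up; pin axis along y, 75 mm up. Nothing near the pin is over 93 mm; a ledge 114 mm high crosses the mast at x = 270 mm.
- easel_hole (a point): Nominal centre of the pin's cross hole once the pin is home: on the pin axis, 17 mm outside the +y cheek; axes as the easel's. Drilled by hand: the true hole is up to 7 mm either way along y. It runs vertically through the 24 mm steel pin (top 12 mm above this point), 7 mm wide, dished across x but sharp-edged along y. The pin ends 16 mm beyond the hole's centre.
- pin (a joint): How far the pin is still drawn out of the clevis towards the easel's -y, in m: 0 = home (head at the cheek, cross hole clear outside the other cheek), up to 0.038. It slides under a push of about 5 to 6 N towards +y, stays where it is left and stops hard at 0.
- pin_head (a point): Centre of the outer (-y) face of the pin's brass head, a disc of 32 mm diameter and 8 mm thick, on the pin axis; moves with the pin; axes as the easel's (push it along +y).
- clip_grip (a point): Centre of the red finger tab of the R-clip (60 g): 30 wide (clip x), 14 thick (clip y, grip across this), 28 mm high. Under it a red collar 20 x 14 mm, 20 mm high, underside 34 mm below this point, then two steel wires in the clip's x-z plane: straight leg and springy bow. z up. It hangs upright in a rack slot, collar resting on the rack's top.
- bow_throat (a point): Throat (narrowest part) of the red clip's bow, a 4.4 mm sprung wire on the clip's +x side, 58 mm below the tab's centre; its flared tip is 9 mm lower, at clip x = 11 mm. With the leg some 20 mm into the hole the bow meets the pin; pushing on then takes a peak of 6 to 15 N, which falls off as the bow springs under the pin; a few mm lower the collar stops hard on the pin's top.
- clip_leg (a point): Where the red clip's straight leg (5 mm diameter, cut square, sharp tip) leaves the collar's underside: clip x = -6 mm, y = 0, 41 mm above the leg's tip; axes as the clip's. When home it lies about 11 to 13 mm above the true hole's centre.
- rack: Dark wooden clip rack, 165 (x) x 60 (y) x 55 mm high, fixed; origin under its centre. Three slots 30 x 8 mm, 50 mm deep, in a row along its x, 50 mm apart; the red, grey and yellow clips hang in them in any order, clip planes along the rack's x.
- clip_grey_grip (a point): Centre of the grey tab of a thinner clip in the rack, same outer tab size; not for this pin, leave alone.
- clip_yellow_grip (a point): Centre of the yellow tab of another thinner clip in the rack; leave alone.
- flask: Drinking flask, 70 mm diameter, 180 mm high, standing; origin under its centre; leave alone.
- paint_jar: Blue paint jar, 70 mm diameter, 80 mm high; leave alone.
- mug: White mug, 80 mm diameter, 95 mm high; leave alone.
- brush: Paint brush lying flat; leave alone.
- tape: Roll of masking tape, 100 mm diameter, 25 mm high, lying flat; leave alone.

How it is judged (in metres and radians):
On the way, in this order (a step that is already met when the one before it is completed fails the run):
1. the pin is pushed home (value of joint pin below 0.003 m), for 0.2 s.
2. the straight leg of the red clip is in the pin's cross hole (value of joint pin below 0.003 m and x of clip_leg in the frame of easel_hole between -0.005 and 0.005 m and y of clip_leg in the frame of easel_hole between -0.009 and 0.009 m and z of clip_leg in the frame of easel_hole below 0.045 m), for 0.1 s.
At the end, for the whole second after the job is handed in: The pin is home (within 3 mm); the red clip rests on it, leg through the cross hole (within 5 mm of the nominal hole across the pin, 9 mm along it), collar underside within 4.5 mm of the pin's top, upright within 10 degrees, in line across the pin within 20 degrees, bow either side (value of joint pin below 0.003 m and x of clip_leg in the frame of easel_hole between -0.005 and 0.005 m and y of clip_leg in the frame of easel_hole between -0.009 and 0.009 m and z of clip_leg in the frame of easel_hole between 0.009 and 0.0165 m and angle between the z axis of clip_leg and the z axis of easel_hole, either way round below 0.17 rad and angle between the y axis of clip_leg and the y axis of easel_hole, either way round below 0.35 rad and linear speed of clip below 0.02 m/s); the robot touches nothing.
It fails at once if the red clip is pressed against the easel or its pin with more than 30 N (contact force between clip and easel above 30 N).
It fails at once if the gripper or arm presses the easel or its pin with more than 30 N (contact force between any of the arm, the fingers and easel above 30 N).
It fails at once if the red clip falls to the table (height (world z) of clip_grip below 0.06 m).
It fails at once if the grey or yellow clip is moved more than 25 mm (distance of any of clip_grey_grip, clip_yellow_grip from where it was at the start of the episode above 0.025 m).
It fails at once if an object standing by on the table is shifted more than 30 mm (distance of any of flask, paint_jar, mug, brush, tape from where it was at the start of the episode above 0.03 m).
It also fails if it takes over 67 s, if anything falls off the work surface, if the arm or the gripper's body presses on something with over 40 N, if the wrist force passes 120 N, or if a joint passes its speed limit or range.

### The arm

A 6-joint arm with a two-finger parallel gripper is mounted at the origin on the work surface. World frame = base frame: x ahead of the robot, y to its left, z up, the work surface at z = 0. Lengths are in mm, angles in rad, forces in N, time in s.
With the tool pointing down it reaches from about 400 to 925 mm from the base axis. Payload 12.5 kg.
Tool frame: the origin (TCP) lies on the centre line of the jaws, within the pads' length; the fingertips stand 14 mm ahead of it and the grasp point (between the pads) lies 5 mm behind it; z points along the fingers, x is the direction in which the jaws open and shut, and the axes are right-handed (so a half turn about z gives the same grasp; the last joint's range is limited). The gripper opens to 95 mm and grips with 3 to 60 N. Pads are 20 mm wide; open, the fingers measure 119 mm over their backs; the gripper's body (75 mm by 180 mm) begins 59 mm behind the grasp point.
Start: joints at [1.11, 0.491, 1.559, -0, 1.092, -0.106], TCP at [217.111, 586.096, 228.661] pointing down, gripper open.
Joint ranges: [-3.1, 3.1], [-0.84, 2.19], [0.05, 2.79], [-1.13, 4.28], [0.06, 2.93], [-2.69, 2.69]. Speed limits (rad/s): [2.22, 2.22, 2.79, 3.14, 3.14, 3.14].

### API

Orientations are given as [roll, pitch, yaw] about the fixed x, y, z axes, in that order (R = Rz(yaw) Ry(pitch) Rx(roll)).
In Python, from cell import state, read_camera, job_done gives the robot as it stands.
- The arm moves only by the shell command python3 -m handwheel 'ROWS'. ROWS is JSON, a list of rows, each an object of numbers: "hand": the finger opening in m, from 0 to 0.0951; "x", "y", "z": the shift along the world's x, y, z in m; "spin": the turn about the world's z in units of 5 degrees (1.0 is 5 degrees). In form: [{"hand": .., "x": .., "y": .., "z": .., "spin": ..}, ...]. A call has 1 to 20 rows; each row is the pose to reach, as a shift and turn from the pose commanded when the call began; what a row does not reach only later rows make up. A row lasts 1/12 s, in which the tool goes at most 41.7 mm and 7.16 degrees, less where a joint would pass 70% of its speed; a pose out of reach is approached as far as the arm can. A call with a gripper value outside its range is refused whole. The fingers move at their own pace and stop on an object; the grip force is fixed at half the most. Time passes only in rows, so rows that repeat a pose let the fingers close. It gives the time, the measured TCP pose, the force and the opening at its end, in the units of the state.
- state(): the state, without advancing time (a new reading comes with each control period).
- read_camera(name): name is "scene" or "top"; returns a dict with "img" (384x512x3 uint8, red, green, blue), "fx", "fy", "cx", "cy" (pixels), "T" (4x4, takes a point from camera to world coordinates). Camera axes: x right, y down, z forward; pixel columns grow to the right and rows downward; lengths in mm; the calibration is good to about 2 mm. A picture is of the moment at which its call begins. There is no depth.
- job_done(): hands the job in, once; it reports no verdict.
The state is a dict: "t": time; "joints": joint angles; "qvel": joint speeds; "tau": joint torques, N m; "eef_pos": TCP position; "tcp_rot": TCP orientation; "ft_force": force on the tool from outside, world axes, zero at the start; "moment": the same for the moment, N m; "opening": opening from 0.0 (shut) to 1.0 (fully open).
Only numpy, scipy, OpenCV 4.12 (cv2) and the standard library are available. Lean on these libraries where they do the work, as an engineer would, in place of code of your own. Each camera call takes 0.05 s, during which the arm holds its last target. There are 200 camera calls.

## Working session

There is one attempt and no reset: what is moved stays moved. The work goes in short steps, Python scripts to look and compute and a shell command to move; the robot and the scene stay as the last step left them, time stands still between calls to the robot, and variables do not carry over. Pictures are saved under pics/ and viewed, about 8 in all and at most 12, crops included, and the job is handed in when it is done.

```bash
mkdir -p pics; ls; python3 - <<'E'
from cell import state, read_camera
import cv2,pickle
s=state();print(s)
for n in("scene","top"):
    c=read_camera(n);pickle.dump(c,open(f"{n}0.pkl","wb"))
    print(n,c["fx"],c["fy"],c["cx"],c["cy"],c["T"])
    cv2.imwrite(f"pics/{n}0.png",c["img"][:,:,::-1])
E
```

```text
pics
{'t': 0.0, 'joints': array([ 1.11041763e+00,  4.91576466e-01,  1.55946084e+00,  3.97629494e-06,
        1.09171572e+00, -1.05595007e-01]), 'qvel': array([ 0.00100697, -0.00016087, -0.00056215, -0.00067463, -0.00066951,
        0.00125579]), 'tau': array([-1.78026898e-03, -6.12633491e+01, -2.58178550e+01,  6.91634906e-02,
        4.82917868e-02, -1.07753444e-04]), 'eef_pos': array([216.98604725, 585.87143857, 228.04731964]), 'tcp_rot': array([-3.14146684e+00,  1.15354115e-03,  1.21601087e+00]), 'ft_force': array([-0.27042043, -0.53191807, -0.4248313 ]), 'moment': array([-0.04506893, -0.02416925, -0.03559379]), 'opening': 1.0002566398655879}
scene 358.5990973786419 358.5990973786419 255.59000472901238 189.37694464092777 [[-7.94211285e-01  3.27779441e-01 -5.11653274e-01  1.14237338e+03]
 [ 6.07277510e-01  3.99015072e-01 -6.87023288e-01  7.76102748e+02]
 [-2.10347418e-02 -8.56357175e-01 -5.15955355e-01  6.96038237e+02]
 [ 0.00000000e+00  0.00000000e+00  0.00000000e+00  1.00000000e+00]]
top 355.2146923665405 355.2146923665405 248.93012267351727 183.61510958913448 [[ 1.75352219e-02 -9.84074512e-01  1.76889433e-01  3.16977315e+02]
 [-9.99843932e-01 -1.76392229e-02  9.84657495e-04 -2.04655123e+01]
 [ 2.15121580e-03 -1.76879093e-01 -9.84230237e-01  1.34591448e+03]
 [ 0.00000000e+00  0.00000000e+00  0.00000000e+00  1.00000000e+00]]
```

View pics/top0.png

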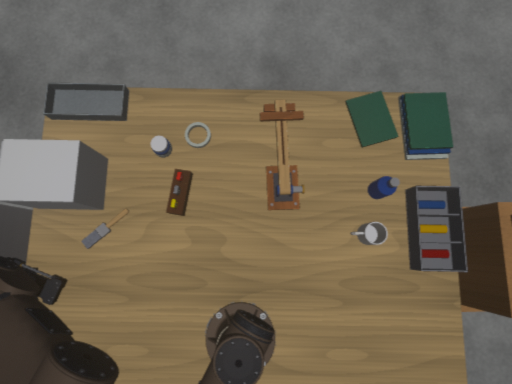

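View pics/scene0.png

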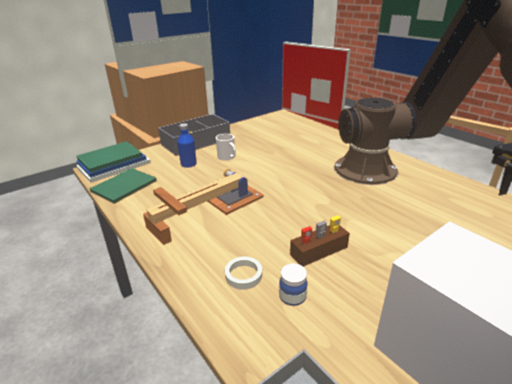

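The overview shows the easel at top px (284,188), with the head on its right side, and the rack at (180,193). The red tab is at the rack's far end (180,178). I'll zoom in on both.

```bash
cat > h.py <<'E'
import numpy as np,cv2,pickle
def load(n,k=0): return pickle.load(open(f"{n}{k}.pkl","rb"))
def grab(n,k):
    from cell import read_camera
    c=read_camera(n);pickle.dump(c,open(f"{n}{k}.pkl","wb"));return c
def ray(c,u,v):
    d=c["T"][:3,:3]@np.array([(u-c["cx"])/c["fx"],(v-c["cy"])/c["fy"],1]);return c["T"][:3,3],d/np.linalg.norm(d)
def plane(c,u,v,z):
    o,d=ray(c,u,v);return o+d*(z-o[2])/d[2]
def proj(c,p):
    q=np.linalg.inv(c["T"])@np.append(p,1);return np.array([c["fx"]*q[0]/q[2]+c["cx"],c["fy"]*q[1]/q[2]+c["cy"]])
def tri(c1,p1,c2,p2):
    o,d=ray(c1,*p1);a,e=ray(c2,*p2)
    s=np.linalg.lstsq(np.c_[d,-e],a-o,rcond=None)[0];x=o+d*s[0];y=a+e*s[1];return (x+y)/2,np.linalg.norm(x-y)
def crop(c,u0,v0,w,h,k): return cv2.resize(np.ascontiguousarray(c["img"][v0:v0+h,u0:u0+w,::-1]),None,fx=k,fy=k,interpolation=cv2.INTER_CUBIC)
def blobs(c,lo,hi,box):  # HSV mask centroids within box u0,v0,u1,v1
    u0,v0,u1,v1=box
    m=cv2.inRange(cv2.cvtColor(c["img"],cv2.COLOR_RGB2HSV),np.array(lo),np.array(hi))[v0:v1,u0:u1]
    n,l,s,ce=cv2.connectedComponentsWithStats(m)
    return [(s[i],ce[i]+[u0,v0]) for i in range(1,n) if s[i][4]>=4]
E
python3 - <<'E'
from h import *
t,s=load("top"),load("scene")
a=crop(t,255,95,60,120,5);b=crop(t,155,165,40,55,10)[:550];b=cv2.resize(b,(400,550))
H=600
cv2.imwrite("pics/z1.png",np.hstack([a,np.pad(b,((0,50),(0,0),(0,0)))]))
a=crop(s,140,165,130,85,6);cv2.imwrite("pics/z2.png",a)
for n,lo,hi in(("red",(0,150,80),(6,255,255)),("red2",(174,150,80),(180,255,255)),("yel",(24,150,120),(34,255,255))):
    print(n,[x for x in blobs(t,lo,hi,(160,160,200,220))],[x for x in blobs(s,lo,hi,(280,205,360,270))])
E
```

```text
red [(array([16, 12,  6,  9, 42], dtype=int32), array([178.5       , 175.71428571]))] [(array([ 22,  22,  10,  17, 113], dtype=int32), array([305.89380531, 234.76106195]))]
red2 [] []
yel [(array([11, 39,  5,  8, 33], dtype=int32), array([172.81818182, 202.54545455]))] [(array([51, 11,  9,  4, 25], dtype=int32), array([335.32, 217.52]))]
```

View pics/z1.png

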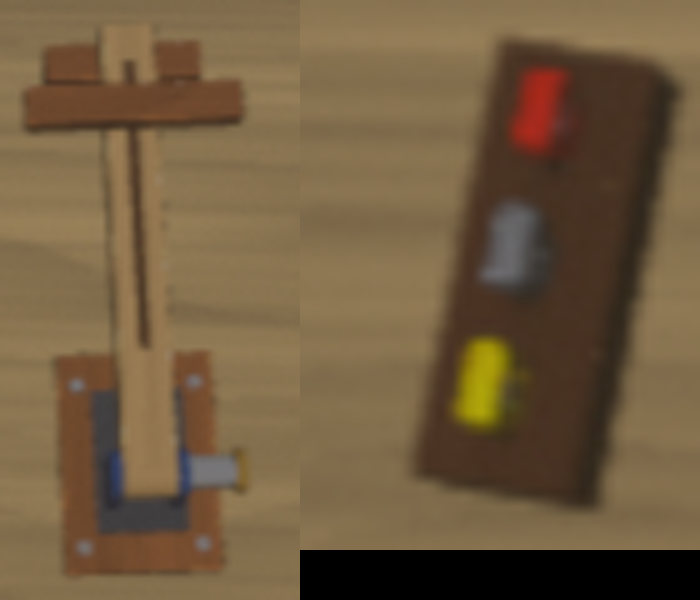

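View pics/z2.png

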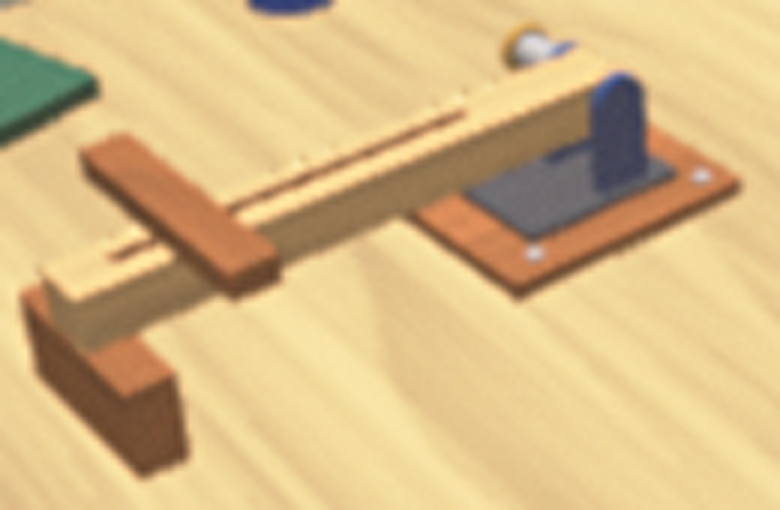

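The zooms show four plate bolts at crop px (77,385), (193,381), (203,543) and (84,547). The pin shaft's mid row is at about 471, the brass head at x≈241, and the blue cheek tops at x≈115 and 185. The red tab sits at the rack's +x end. Next I'll measure these.

```bash
python3 - <<'E'
from h import *
t,s=load("top"),load("scene")
f=lambda p,z,o=(255,95),k=5:plane(t,o[0]+(p[0]+.5)/k-.5,o[1]+(p[1]+.5)/k-.5,z)
B=[f(p,12) for p in((77,385),(193,381),(203,543),(84,547))];B=np.array(B);print("bolts",B.round(1),B.mean(0))
print("bolt yaw",[np.degrees(np.arctan2(*(d[[1,0]]))) for d in (B[0]-B[3],B[1]-B[2])],[np.degrees(np.arctan2(-d[0],d[1]))for d in(B[0]-B[1],B[3]-B[2])])
print("groove yaw",(lambda d:np.degrees(np.arctan2(d[1],d[0])))(f((128,65),93)-f((146,345),93)))
print("mast end",f((121,493),93),f((178,493),93))
print("blue",[x for x in blobs(t,(108,110,30),(125,255,255),(262,160,305,212))])
print("brass",blobs(t,(18,120,60),(30,255,255),(296,180,310,198)),blobs(s,(12,120,60),(30,255,255),(220,165,232,180)))
hs=cv2.cvtColor(t["img"],cv2.COLOR_RGB2HSV)
for v in range(183,196): print(v,[tuple(int(q) for q in hs[v,u]) for u in range(290,307)])
R,d=tri(t,(178.5,175.7),s,(305.9,234.8));Y,e=tri(t,(172.8,202.5),s,(335.3,217.5));print(R,d,Y,e)
E
```

```text
bolts [[ 605.   -99.2   12. ]
 [ 609.8 -188.3   12. ]
 [ 484.7 -195.3   12. ]
 [ 480.  -105.4   12. ]] [ 544.86839844 -147.02670282   12.        ]
bolt yaw [np.float64(2.8251649016780567), np.float64(3.1997200684957217)] [np.float64(3.0489908874696203), np.float64(2.9547036705140504)]
groove yaw 3.597265161707355
mast end [ 509.33277979 -126.35244575   93.        ] [ 510.05932467 -167.02099501   93.        ]
blue []
brass [(array([ 6,  5,  3,  9, 19], dtype=int32), array([303.21052632, 188.78947368]))] [(array([ 4,  4,  6,  8, 14], dtype=int32), array([225.42857143, 171.42857143]))]
183 [(17, 76, 114), (11, 62, 82), (12, 118, 99), (13, 150, 112), (13, 159, 114), (12, 153, 117), (13, 153, 122), (15, 143, 130), (17, 121, 133), (18, 108, 132), (19, 106, 132), (18, 106, 130), (18, 105, 131), (19, 105, 131), (19, 107, 131), (18, 104, 132), (18, 104, 132)]
184 [(15, 84, 109), (176, 25, 71), (9, 104, 93), (13, 144, 110), (13, 152, 114), (12, 153, 117), (13, 152, 121), (13, 148, 126), (16, 122, 130), (19, 108, 130), (19, 107, 129), (18, 107, 121), (18, 112, 116), (18, 114, 121), (19, 109, 12
[... 2369 characters left out ...]
 131), (19, 107, 143), (19, 107, 145)]
194 [(12, 41, 62), (135, 28, 55), (7, 74, 76), (12, 134, 105), (13, 150, 114), (13, 152, 114), (13, 154, 119), (13, 152, 121), (14, 136, 129), (17, 116, 138), (19, 106, 144), (19, 108, 142), (18, 107, 141), (19, 108, 139), (19, 107, 143), (19, 107, 145), (19, 106, 145)]
195 [(150, 20, 50), (150, 14, 53), (8, 81, 79), (12, 135, 106), (13, 150, 114), (13, 152, 114), (13, 153, 118), (13, 151, 123), (14, 144, 129), (16, 119, 139), (19, 107, 143), (19, 108, 144), (19, 106, 144), (19, 107, 143), (19, 107, 143), (19, 106, 144), (19, 103, 143)]
[570.24183942 236.01133844  80.06599963] 3.272548177268659 [469.00152756 247.77173031  99.09936486] 1.5325003291159909
```

```bash
python3 - <<'E'
from h import *
t,s=load("top"),load("scene")
hs=cv2.cvtColor(t["img"],cv2.COLOR_RGB2HSV)
# tab top faces: bright part
for n,lo,hi,box in(("red",(0,150,130),(8,255,255),(165,165,195,190)),("yel",(22,150,110),(34,255,255),(160,190,190,215)),("redall",(0,130,60),(8,255,255),(165,165,195,190))):
    for st,c in blobs(t,lo,hi,box): print(n,st,c,plane(t,*c,103).round(1))
for v in range(169,183): print(v,[tuple(int(q) for q in hs[v,u]) for u in range(174,184)])
g=lambda p:plane(t,155+(p[0]-300+.5)/10-.5,165+(p[1]+.5)/10-.5,55)
# rack top edges: left edge corners, far corners (top z=55)
print("rack corners",[g(p).round(1) for p in((503,42),(672,75),(415,472),(583,502))])
# red in scene
for st,c in blobs(s,(0,130,60),(8,255,255),(290,215,320,250)): print("scene red",st,c)
# easel
for u in(295,300): print("pin",plane(t,u,188.65,75).round(1))
print("head out face edge",plane(t,304.3,188.7,85).round(1), plane(t,301.8,188.7,85).round(1))
print("proj nominal tab (z89) in scene",[ (z,proj(s,np.append(plane(t,178.75,175.55,103)[:2],z))) for z in (103,89,75)])
E
```

```text
red [12  7  4  8 23] [178.34782609 175.13043478] [566.6 233.2 103. ]
yel [10  9  6  9 36] [172.69444444 202.66666667] [467.4 247.9 103. ]
redall [11  6  7 10 56] [178.92857143 175.94642857] [563.7 231.  103. ]
169 [(18, 110, 125), (16, 120, 98), (15, 120, 89), (15, 119, 92), (16, 118, 95), (16, 116, 101), (16, 115, 106), (18, 110, 118), (18, 110, 130), (18, 106, 140)]
170 [(17, 111, 115), (14, 125, 86), (13, 127, 76), (13, 134, 74), (13, 131, 74), (13, 126, 77), (13, 128, 78), (15, 121, 82), (15, 117, 87), (16, 118, 91)]
171 [(17, 112, 107), (14, 129, 79), (13, 134, 74), (10, 136, 77), (8, 159, 85), (8, 157, 86), (9, 149, 82), (11, 141, 76), (12, 129, 71), (12, 126, 73)]
172 [(15, 116, 99), (13, 129, 77), (11, 139, 77), (5, 181, 110), (3, 204, 140), (3, 209, 150), (3, 201, 142), (5, 187, 108), (10, 141, 74), (13, 133, 71)]
173 [(15, 119, 90), (12, 131, 76), (10, 142, 79), (4, 192, 126), (3, 211, 156), (3, 214, 161), (3, 204, 140), (5, 180, 99), (10, 145, 72), (12, 131, 70)]
174 [(14, 127, 84), (12, 138, 76), (9, 151, 86), (4, 204, 134), (3, 215, 160), (3, 214, 162), (4, 203, 133), (6
[... 1039 characters left out ...]
129, 65), (12, 121, 57), (12, 120, 64), (12, 127, 70), (13, 135, 72)]
182 [(13, 136, 73), (13, 136, 73), (13, 129, 73), (13, 131, 72), (12, 124, 70), (12, 124, 68), (13, 124, 64), (13, 126, 67), (13, 137, 69), (13, 133, 71)]
rack corners [array([600.2, 257.2,  55. ]), array([588.8, 193.9,  55. ]), array([439.6, 280.5,  55. ]), array([429.8, 218.9,  55. ])]
scene red [ 12  11  10  19 131] [306.03816794 235.00763359]
pin [ 529.8 -186.6   75. ]
pin [ 530.2 -204.7   75. ]
head out face edge [ 528.6 -218.8   85. ] [ 528.4 -209.8   85. ]
proj nominal tab (z89) in scene [(103, array([307.17915011, 226.65504999])), (89, array([306.90737851, 230.75634706])), (75, array([306.63957346, 234.79778509]))]
```

Measurements that agree:
- **Red tab:** about (565.5, 232.5). The red-yellow distance is 100.3 mm and the rack yaw is -8.4°.
- **Easel:** origin about (527, -146.5), yaw about 3.1°. The mast width comes out at 40.7 against 39, and the shaft at 23.6 against 24.
- **Pin head:** outer face at y≈-219, so the pin is drawn about 36 mm.

I'll move to the head with the fingers closed.

```bash
python3 -m handwheel '[{"hand":0,"x":0.03,"y":-0.04,"z":0,"spin":1},{"hand":0,"x":0.283,"y":-0.386,"z":0,"spin":4.69},{"hand":0,"x":0.283,"y":-0.386,"z":0,"spin":4.69},{"hand":0,"x":0.283,"y":-0.386,"z":0,"spin":4.69},{"hand":0,"x":0.283,"y":-0.386,"z":0,"spin":4.69},{"hand":0,"x":0.283,"y":-0.386,"z":0,"spin":4.69},{"hand":0,"x":0.283,"y":-0.386,"z":0,"spin":4.69},{"hand":0,"x":0.283,"y":-0.386,"z":0,"spin":4.69},{"hand":0,"x":0.283,"y":-0.386,"z":0,"spin":4.69},{"hand":0,"x":0.283,"y":-0.386,"z":0,"spin":4.69},{"hand":0,"x":0.283,"y":-0.386,"z":0,"spin":4.69},{"hand":0,"x":0.283,"y":-0.386,"z":0,"spin":4.69},{"hand":0,"x":0.313,"y":-0.831,"z":-0.029,"spin":4.69},{"hand":0,"x":0.313,"y":-0.831,"z":-0.029,"spin":4.69},{"hand":0,"x":0.313,"y":-0.831,"z":-0.029,"spin":4.69},{"hand":0,"x":0.313,"y":-0.831,"z":-0.029,"spin":4.69},{"hand":0,"x":0.313,"y":-0.831,"z":-0.029,"spin":4.69},{"hand":0,"x":0.313,"y":-0.831,"z":-0.029,"spin":4.69},{"hand":0,"x":0.313,"y":-0.831,"z":-0.029,"spin":4.69},{"hand":0,"x":0.313,"y":-0.831,"z":-0.029,"spin":4.69}]'
```

```text
t: 1.77
eef_pos: [522.1, -133.9, 206.8]
tcp_rot: [-3.141, -0.0, 1.625]
ft_force: [1.8, 0.8, 0.7]
opening: 0.004
```

```bash
python3 -m handwheel '[{"hand":0,"x":0.005,"y":-0.04,"z":0,"spin":0},{"hand":0,"x":0.007,"y":-0.08,"z":0,"spin":0},{"hand":0,"x":0.008,"y":-0.11,"z":0,"spin":0},{"hand":0,"x":0.008,"y":-0.11,"z":0,"spin":0},{"hand":0,"x":0.008,"y":-0.11,"z":0,"spin":0},{"hand":0,"x":0.008,"y":-0.11,"z":0,"spin":0}]'; python3 -c "
from cell import state;s=state();print(s['eef_pos'],s['joints'],s['tcp_rot'])"
```

```text
t: 2.27
eef_pos: [530.2, -241.3, 206.7]
tcp_rot: [-3.141, -0.001, 1.625]
ft_force: [0.8, 0.2, -0.4]
opening: 0.002
[ 530.15791004 -241.30202145  206.67439265] [-5.40602576e-01  4.54107589e-01  1.69107913e+00  2.54673000e-04
  9.97528775e-01 -2.16566551e+00] [-3.14078250e+00 -8.06325889e-04  1.62492436e+00]
```

```bash
python3 -m handwheel '[{"hand":0,"x":0,"y":-0.006,"z":-0.03,"spin":0},{"hand":0,"x":0,"y":-0.006,"z":-0.07,"spin":0},{"hand":0,"x":0,"y":-0.006,"z":-0.11,"spin":0},{"hand":0,"x":0,"y":-0.006,"z":-0.135,"spin":0},{"hand":0,"x":0,"y":-0.006,"z":-0.135,"spin":0},{"hand":0,"x":0,"y":0.002,"z":-0.135,"spin":0},{"hand":0,"x":0,"y":0.006,"z":-0.135,"spin":0},{"hand":0,"x":0,"y":0.006,"z":-0.135,"spin":0}]'
```

```text
t: 2.93
eef_pos: [531.3, -234.7, 74.1]
tcp_rot: [3.139, 0.001, 1.627]
ft_force: [-0.4, 0.1, -0.4]
opening: 0.002
```

```bash
python3 -m handwheel '[{"hand":0,"x":0,"y":0.003,"z":-0.002,"spin":0},{"hand":0,"x":0,"y":0.006,"z":-0.002,"spin":0},{"hand":0,"x":0,"y":0.008,"z":-0.002,"spin":0},{"hand":0,"x":0,"y":0.010,"z":-0.002,"spin":0},{"hand":0,"x":-0.001,"y":0.012,"z":-0.002,"spin":0},{"hand":0,"x":-0.001,"y":0.014,"z":-0.002,"spin":0},{"hand":0,"x":-0.001,"y":0.016,"z":-0.002,"spin":0},{"hand":0,"x":-0.001,"y":0.018,"z":-0.002,"spin":0},{"hand":0,"x":-0.001,"y":0.020,"z":-0.002,"spin":0},{"hand":0,"x":-0.001,"y":0.022,"z":-0.002,"spin":0},{"hand":0,"x":-0.001,"y":0.024,"z":-0.002,"spin":0},{"hand":0,"x":-0.001,"y":0.026,"z":-0.002,"spin":0},{"hand":0,"x":-0.001,"y":0.028,"z":-0.002,"spin":0},{"hand":0,"x":-0.001,"y":0.030,"z":-0.002,"spin":0}]'
```

```text
t: 4.1
eef_pos: [529.7, -206.5, 70.8]
tcp_rot: [3.14, 0.001, 1.625]
ft_force: [-2.4, -6.3, 4.8]
opening: 0.004
```

```bash
python3 -m handwheel '[{"hand":0,"y":0.001},{"hand":0,"y":0.002},{"hand":0,"y":0.003},{"hand":0,"y":0.004},{"hand":0,"y":0.005},{"hand":0,"y":0.006},{"hand":0,"y":0.007}]'
```

```text
invalid input
```

```bash
python3 -m handwheel '[{"hand":0,"y":0.001},{"hand":0,"y":0.0015},{"hand":0,"y":0.002}]'
```

```text
invalid input
```

```bash
python3 -m handwheel '[{"hand":0,"y":0.0005},{"hand":0,"y":0.001}]'
```

```text
invalid input
```

All keys are needed in each row.

```bash
python3 -m handwheel '[{"hand":0,"x":0,"y":0.001,"z":0,"spin":0},{"hand":0,"x":0,"y":0.002,"z":0,"spin":0},{"hand":0,"x":0,"y":0.003,"z":0,"spin":0},{"hand":0,"x":0,"y":0.004,"z":0,"spin":0},{"hand":0,"x":0,"y":0.005,"z":0,"spin":0},{"hand":0,"x":0,"y":0.006,"z":0,"spin":0},{"hand":0,"x":0,"y":0.007,"z":0,"spin":0}]'
```

```text
t: 4.68
eef_pos: [529.6, -199.4, 70.7]
tcp_rot: [3.141, 0.001, 1.625]
ft_force: [-3.3, -5.8, 3.9]
opening: 0.001
```

```bash
python3 -m handwheel '[{"hand":0,"x":0,"y":0.0007,"z":0,"spin":0},{"hand":0,"x":0,"y":0.0014,"z":0,"spin":0},{"hand":0,"x":0,"y":0.002,"z":0,"spin":0}]'
```

```text
t: 4.93
eef_pos: [529.5, -197.4, 70.6]
tcp_rot: [3.141, 0.001, 1.625]
ft_force: [-2.5, -5.7, 4.2]
opening: 0.005
```

```bash
python3 -m handwheel '[{"hand":0,"x":0,"y":0.0005,"z":0,"spin":0},{"hand":0,"x":0,"y":0.001,"z":0,"spin":0},{"hand":0,"x":0,"y":0.0015,"z":0,"spin":0}]'
```

```text
t: 5.18
eef_pos: [529.5, -195.9, 70.7]
tcp_rot: [3.141, 0.001, 1.625]
ft_force: [-2.6, -4.5, 4.3]
opening: 0.002
```

```bash
python3 -m handwheel '[{"hand":0,"x":0,"y":0.0005,"z":0,"spin":0},{"hand":0,"x":0,"y":0.001,"z":0,"spin":0},{"hand":0,"x":0,"y":0.0015,"z":0,"spin":0}]'
```

```text
t: 5.43
eef_pos: [529.6, -195.2, 70.7]
tcp_rot: [3.141, 0.002, 1.625]
ft_force: [-5.0, -13.9, 3.8]
opening: 0.001
```

The pin hit its stop at about 14 N, with the TCP at y=-195, close to the -194.5 I predicted. I'll back off, rise and move above the red clip.

```bash
python3 -m handwheel '[{"hand":0,"x":0,"y":0,"z":0,"spin":0},{"hand":0,"x":0,"y":0,"z":0,"spin":0},{"hand":0,"x":0.001,"y":-0.02,"z":0,"spin":0},{"hand":0,"x":0.001,"y":-0.025,"z":0.03,"spin":0},{"hand":0,"x":0.001,"y":-0.025,"z":0.07,"spin":0},{"hand":0,"x":0.001,"y":-0.025,"z":0.11,"spin":0},{"hand":0,"x":0.001,"y":-0.025,"z":0.135,"spin":0},{"hand":0.06,"x":0.01,"y":0.0,"z":0.135,"spin":-1},{"hand":0.06,"x":0.036,"y":0.427,"z":0.115,"spin":-2.3},{"hand":0.06,"x":0.036,"y":0.427,"z":0.115,"spin":-2.3},{"hand":0.06,"x":0.036,"y":0.427,"z":0.115,"spin":-2.3},{"hand":0.06,"x":0.036,"y":0.427,"z":0.115,"spin":-2.3},{"hand":0.06,"x":0.036,"y":0.427,"z":0.115,"spin":-2.3},{"hand":0.06,"x":0.036,"y":0.427,"z":0.115,"spin":-2.3},{"hand":0.06,"x":0.036,"y":0.427,"z":0.115,"spin":-2.3},{"hand":0.06,"x":0.036,"y":0.427,"z":0.115,"spin":-2.3},{"hand":0.06,"x":0.036,"y":0.427,"z":0.115,"spin":-2.3},{"hand":0.06,"x":0.036,"y":0.427,"z":0.115,"spin":-2.3},{"hand":0.06,"x":0.036,"y":0.427,"z":0.115,"spin":-2.3},{"hand":0.06,"x":0.036,"y":0.427,"z":0.115,"spin":-2.3}]'; python3 - <<'E'
from h import *
t=grab("top",1);s=grab("scene",1)
from cell import state
q=state();print(q["t"],q["eef_pos"],q["tcp_rot"])
a=crop(t,262,165,50,40,8);b=crop(s,220,165,50,40,8)
cv2.imwrite("pics/hole.png",np.vstack([np.hstack([a,b])]))
E
```

```text
t: 7.1
eef_pos: [564.9, 236.2, 184.8]
tcp_rot: [-3.141, -0.0, 1.428]
ft_force: [0.2, -0.7, -0.9]
opening: 0.633
7.2 [565.13546009 233.06074327 184.92779703] [-3.14115540e+00  3.03718114e-04  1.42549266e+00]
```

View pics/hole.png

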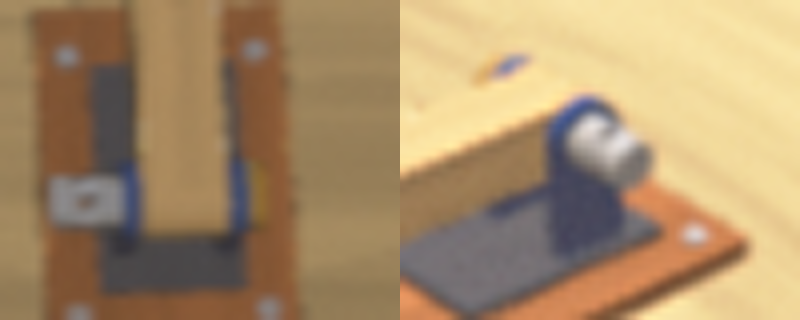

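The picture shows the pin home, with the brass head at the right cheek. The cross hole is visible as a dark spot at crop (89,201). I'll grasp the clip and refine the hole position.

```bash
python3 -m handwheel '[{"hand":0.06,"x":0,"y":0,"z":-0.035,"spin":0},{"hand":0.06,"x":0,"y":0,"z":-0.07,"spin":0},{"hand":0.06,"x":0,"y":0,"z":-0.1,"spin":0},{"hand":0.06,"x":0,"y":0,"z":-0.1,"spin":0},{"hand":0.06,"x":0,"y":0,"z":-0.1,"spin":0},{"hand":0.0,"x":0,"y":0,"z":-0.1,"spin":0},{"hand":0.0,"x":0,"y":0,"z":-0.1,"spin":0},{"hand":0.0,"x":0,"y":0,"z":-0.1,"spin":0},{"hand":0.0,"x":0,"y":0,"z":-0.1,"spin":0},{"hand":0.0,"x":0,"y":0,"z":-0.1,"spin":0},{"hand":0.0,"x":0,"y":0,"z":-0.1,"spin":0},{"hand":0.0,"x":0,"y":0,"z":-0.1,"spin":0}]'; python3 - <<'E'
from h import *
t=load("top",1);im=t["img"].astype(float).sum(2)/3
print(im[184:196,264:282].astype(int))
E
```

```text
t: 8.2
eef_pos: [565.5, 233.3, 85.3]
tcp_rot: [3.141, -0.0, 1.425]
ft_force: [0.1, 0.3, 0.3]
opening: 0.198
[[125 122 107  92  87  88  85  85  86  81  75  73  73  73  75 103 126 132]
 [125 124 108  92  89  87  85  84  86  82  75  72  70  69  75 105 125 131]
 [124 123 108  92  92  94  91  87  85  83  80  76  73  73  81 107 125 132]
 [122 120 105  90 110 125 117 108 114 122 121 117 109  92  85 106 124 132]
 [122 120 102  89 118 134 133 135 141 142 137 134 130 107  86  99 122 132]
 [124 120 103  89 119 135 135 127 116 112 125 134 132 110  86  98 121 133]
 [127 125 110  96 120 136 135 123 105 109 127 134 132 110  86  97 120 131]
 [130 130 117 100 118 133 133 130 126 131 134 132 130 106  85  95 117 128]
 [131 130 119 103 109 116 120 123 128 128 121 116 113  94  80  92 112 122]
 [131 130 118 105  97  92  90  87  89  89  82  77  74  71  72  85 102 110]
 [132 132 122 108  96  88  85  83  84  80  73  66  58  58  62  72  82  87]
 [131 132 128 115  96  88  85  83  86  84  78  68  58  55  57  66  73  75]]
```

```bash
python3 -m handwheel '[{"hand":0.0,"x":0,"y":0,"z":0,"spin":0},{"hand":0.0,"x":0,"y":0,"z":0,"spin":0},{"hand":0.0,"x":0,"y":0,"z":0,"spin":0}]'; python3 - <<'E'
from h import *
t=load("top",1)
print("hole z87",plane(t,272.43,189.7,87).round(1),"axis z75",plane(t,272.4,189.55,75).round(1))
print("end z80",plane(t,267.85,189.6,80).round(1))
t0=load("top",0)
a=plane(t0,300,188.65,75);b=plane(t,272.4,189.55,75);d=b-a;print("pin yaw",np.degrees(np.arctan2(-d[0],d[1])))
E
```

```text
t: 8.45
eef_pos: [565.5, 233.3, 85.1]
tcp_rot: [3.142, -0.0, 1.425]
ft_force: [-1.5, -0.1, 2.2]
opening: 0.146
hole z87 [ 522.6 -104.    87. ] axis z75 [ 525.1 -104.6   75. ]
end z80 [523.8 -87.9  80. ]
pin yaw 2.915652120700525
```

Gripped: the opening is 13.9 mm against the 14 mm tab. I'll lift and carry it towards the pin.

```bash
python3 -m handwheel '[{"hand":0,"x":0,"y":0,"z":0.01,"spin":0},{"hand":0,"x":0,"y":0,"z":0.025,"spin":0},{"hand":0,"x":0,"y":0,"z":0.045,"spin":0},{"hand":0,"x":0,"y":0,"z":0.065,"spin":0},{"hand":0,"x":0,"y":0,"z":0.095,"spin":0},{"hand":0,"x":0,"y":0,"z":0.12,"spin":0},{"hand":0,"x":-0.003,"y":-0.025,"z":0.12,"spin":0.5},{"hand":0,"x":-0.006,"y":-0.06,"z":0.12,"spin":1},{"hand":0,"x":-0.012,"y":-0.1,"z":0.12,"spin":1.5},{"hand":0,"x":-0.018,"y":-0.14,"z":0.12,"spin":2},{"hand":0,"x":-0.023,"y":-0.18,"z":0.12,"spin":2.27},{"hand":0,"x":-0.028,"y":-0.22,"z":0.12,"spin":2.27},{"hand":0,"x":-0.034,"y":-0.26,"z":0.12,"spin":2.27},{"hand":0,"x":-0.038,"y":-0.295,"z":0.12,"spin":2.27},{"hand":0,"x":-0.04,"y":-0.32,"z":0.12,"spin":2.27},{"hand":0,"x":-0.0415,"y":-0.3375,"z":0.12,"spin":2.27},{"hand":0,"x":-0.0415,"y":-0.3375,"z":0.12,"spin":2.27},{"hand":0,"x":-0.0415,"y":-0.3375,"z":0.12,"spin":2.27},{"hand":0,"x":-0.0415,"y":-0.3375,"z":0.12,"spin":2.27}]'; python3 - <<'E'
from h import *
s=grab("scene",2)
from cell import state
q=state();print(q["t"],q["eef_pos"],q["tcp_rot"],q["ft_force"],q["opening"]*95)
p=q["eef_pos"];u=proj(s,p);print("tcp px",u,"tip z",proj(s,p-[0,0,71]),"hole",proj(s,[524,-104.3,87]))
u0,v0=int(u[0])-35,int(u[1])-20
print(u0,v0);cv2.imwrite("pics/clip.png",crop(s,u0,v0,70,75,8))
E
```

```text
t: 10.03
eef_pos: [524.0, -103.7, 205.3]
tcp_rot: [3.142, -0.0, 1.623]
ft_force: [-0.0, -0.3, -0.5]
opening: 0.151
10.0833 [ 524.00499027 -103.37914715  205.24294118] [ 3.14154230e+00 -2.22675533e-04  1.62342658e+00] [ 0.16525203 -0.23852067  0.17131109] 14.00251238918097
tcp px [245.61550324 148.64915613] tip z [246.3597972  167.89388786] hole [246.67392034 179.96422303]
210 128
```

View pics/clip.png

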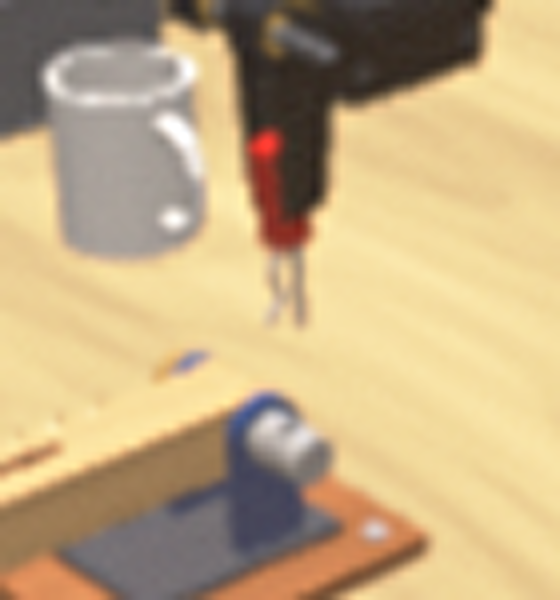

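The straight leg is on the right at crop (300,325) and the bow is on the left. Since world +x is image-left, clip +x matches world +x and the leg is at tab x - 6. Now to work out the offset.

```bash
python3 - <<'E'
from h import *
s=load("scene",2);t1=load("top",1);s1=load("scene",1)
im=s["img"].astype(int);g=im.sum(2)//3
print("cols 240..252");print(np.c_[np.arange(155,172),g[155:172,240:253]])
print("hole scene1");g1=s1["img"].astype(int).sum(2)//3;print(np.c_[np.arange(176,190),g1[176:190,238:254]])
yw=np.radians(3);ex=np.array([np.cos(yw),np.sin(yw),0])
L=np.array([524.0,-103.4,205.3-71])-6*ex
for dz in(0,20,35):print("pred leg",dz,proj(s,L+[0,0,dz]))
for x,y in((524,-104.3),(524,-102.3),(526,-104.3)):print("hole",proj(s1,[x,y,86]))
E
```

```text
cols 240..252
[[155 219 212 141  80  73  62  62  61 113 195 217 214 210]
 [156 214 210 142  81  74  74  71  67 108 184 216 216 213]
 [157 208 201 145  88  75  72  74  79 121 186 214 214 216]
 [158 204 200 169 121  93  87  86 108 168 207 215 215 214]
 [159 204 206 198 171 137 129 119 142 201 216 213 212 212]
 [160 208 210 208 191 168 173 155 151 202 214 212 212 211]
 [161 211 212 210 191 176 196 168 148 199 212 209 209 210]
 [162 214 214 212 183 165 200 175 150 199 210 209 208 209]
 [163 216 215 213 188 159 194 168 152 202 213 211 210 210]
 [164 216 216 216 206 168 177 165 151 197 214 213 210 210]
 [165 214 215 215 212 185 173 172 148 185 211 213 211 212]
 [166 211 212 213 206 191 192 184 150 183 211 214 213 212]
 [167 207 210 211 196 183 202 187 153 183 211 213 213 212]
 [168 202 204 203 192 191 204 194 169 190 210 213 213 212]
 [169 200 200 200 201 205 209 206 198 206 211 213 212 213]
 [170 200 199 200 199 202 205 206 206 210 209 210 209 210]
 [171 204 202 201 201 199 199 200 204 206 208 207 208 210]]
hole scene1
[[176 215 212 211 206 200 195 198 201 207 208 208 206 207 205 204 204]
[... 442 characters left out ...]
93 134 157 168 180 192 213 216 192 152 138 165 190 194]
 [184  94  73  81 107 128 142 157 175 193 176 146 119 117 150 192 197]
 [185  93  76  76  87 103 118 131 149 164 140 120 115 119 153 195 201]
 [186  93  77  75  78  83  92 101 119 132 122 117 116 127 164 198 207]
 [187  93  79  79  77  75  77  81  96 110 113 117 121 136 165 192 200]
 [188  80  76  77  77  75  79  79  77  85 104 128 137 146 155 167 183]
 [189  84  77  79  79  75  76  77  75  78 103 138 151 149 148 151 157]]
pred leg 0 [247.73135237 167.31709445]
pred leg 20 [247.53860674 162.02435765]
pred leg 35 [247.39186425 157.99485295]
hole [246.68374503 180.21660558]
hole [247.02660181 180.43819951]
hole [246.21513733 180.39936898]
```

```bash
python3 -m handwheel '[{"hand":0,"x":0.0063,"y":-0.0006,"z":-0.01,"spin":0},{"hand":0,"x":0.0063,"y":-0.0006,"z":-0.025,"spin":0},{"hand":0,"x":0.0063,"y":-0.0006,"z":-0.036,"spin":0},{"hand":0,"x":0.0063,"y":-0.0006,"z":-0.042,"spin":0},{"hand":0,"x":0.0063,"y":-0.0006,"z":-0.042,"spin":0},{"hand":0,"x":0.0063,"y":-0.0006,"z":-0.042,"spin":0}]';python3 - <<'E'
from h import *
s=grab("scene",3);t=grab("top",3)
from cell import state
q=state();print(q["t"],q["eef_pos"],q["tcp_rot"],q["ft_force"])
cv2.imwrite("pics/near.png",crop(s,225,145,45,45,12))
E
```

```text
t: 10.58
eef_pos: [530.5, -104.4, 162.8]
tcp_rot: [-3.141, -0.0, 1.623]
ft_force: [1.2, 0.2, -1.2]
opening: 0.144
10.6833 [ 530.6559087  -104.71514955  163.47544695] [3.14087850e+00 1.68054916e-04 1.62307045e+00] [-0.38980086 -1.73191473 -1.37412414]
```

View pics/near.png

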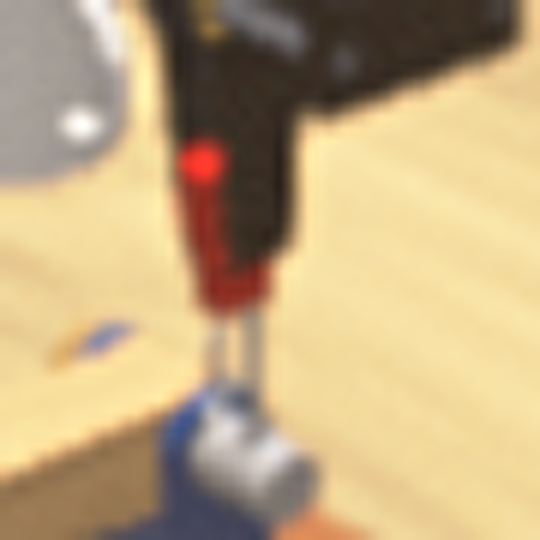

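The leg (crop 255,380) hangs just above the hole (about 250,430). I'll feel downward.

```bash
python3 -m handwheel '[{"hand":0,"x":0,"y":0,"z":-0.001,"spin":0},{"hand":0,"x":0,"y":0,"z":-0.002,"spin":0},{"hand":0,"x":0,"y":0,"z":-0.003,"spin":0},{"hand":0,"x":0,"y":0,"z":-0.0035,"spin":0},{"hand":0,"x":0,"y":0,"z":-0.004,"spin":0},{"hand":0,"x":0,"y":0,"z":-0.0045,"spin":0},{"hand":0,"x":0,"y":0,"z":-0.005,"spin":0}]'
```

```text
t: 11.27
eef_pos: [530.3, -104.9, 158.0]
tcp_rot: [3.142, -0.0, 1.623]
ft_force: [-0.0, 0.7, -0.5]
opening: 0.143
```

```bash
python3 -m handwheel '[{"hand":0,"x":0,"y":0,"z":-0.0005,"spin":0},{"hand":0,"x":0,"y":0,"z":-0.001,"spin":0},{"hand":0,"x":0,"y":0,"z":-0.0015,"spin":0}]'
```

```text
t: 11.52
eef_pos: [530.3, -104.9, 156.5]
tcp_rot: [3.142, -0.0, 1.623]
ft_force: [0.0, -0.2, -1.5]
opening: 0.145
```

```bash
python3 -m handwheel '[{"hand":0,"x":0,"y":0,"z":-0.0005,"spin":0},{"hand":0,"x":0,"y":0,"z":-0.001,"spin":0},{"hand":0,"x":0,"y":0,"z":-0.0015,"spin":0}]'
```

```text
t: 11.77
eef_pos: [530.3, -104.9, 155.0]
tcp_rot: [-3.142, -0.0, 1.623]
ft_force: [0.7, -0.4, -0.1]
opening: 0.146
```

```bash
python3 -m handwheel '[{"hand":0,"x":0,"y":0,"z":-0.0005,"spin":0},{"hand":0,"x":0,"y":0,"z":-0.001,"spin":0},{"hand":0,"x":0,"y":0,"z":-0.0015,"spin":0},{"hand":0,"x":0,"y":0,"z":-0.002,"spin":0}]'
```

```text
t: 12.1
eef_pos: [530.3, -104.9, 153.0]
tcp_rot: [-3.142, -0.0, 1.623]
ft_force: [-0.9, 1.1, -0.8]
opening: 0.143
```

```bash
python3 -m handwheel '[{"hand":0,"x":0,"y":0,"z":-0.0005,"spin":0},{"hand":0,"x":0,"y":0,"z":-0.001,"spin":0},{"hand":0,"x":0,"y":0,"z":-0.0015,"spin":0},{"hand":0,"x":0,"y":0,"z":-0.002,"spin":0},{"hand":0,"x":0,"y":0,"z":-0.0025,"spin":0},{"hand":0,"x":0,"y":0,"z":-0.003,"spin":0}]'
```

```text
t: 12.6
eef_pos: [530.3, -104.9, 150.0]
tcp_rot: [3.142, -0.0, 1.623]
ft_force: [-0.1, 0.4, -0.3]
opening: 0.143
```

```bash
python3 -m handwheel '[{"hand":0,"x":0,"y":0,"z":-0.001,"spin":0},{"hand":0,"x":0,"y":0,"z":-0.002,"spin":0},{"hand":0,"x":0,"y":0,"z":-0.003,"spin":0},{"hand":0,"x":0,"y":0,"z":-0.004,"spin":0},{"hand":0,"x":0,"y":0,"z":-0.005,"spin":0},{"hand":0,"x":0,"y":0,"z":-0.006,"spin":0},{"hand":0,"x":0,"y":0,"z":-0.007,"spin":0},{"hand":0,"x":0,"y":0,"z":-0.008,"spin":0}]'; python3 - <<'E'
from h import *
s=grab("scene",4);t=grab("top",4)
cv2.imwrite("pics/in.png",crop(s,225,150,45,45,12))
E
```

```text
t: 13.27
eef_pos: [530.2, -104.9, 141.9]
tcp_rot: [-3.141, -0.0, 1.623]
ft_force: [-1.1, -0.1, 0.2]
opening: 0.146
```

View pics/in.png

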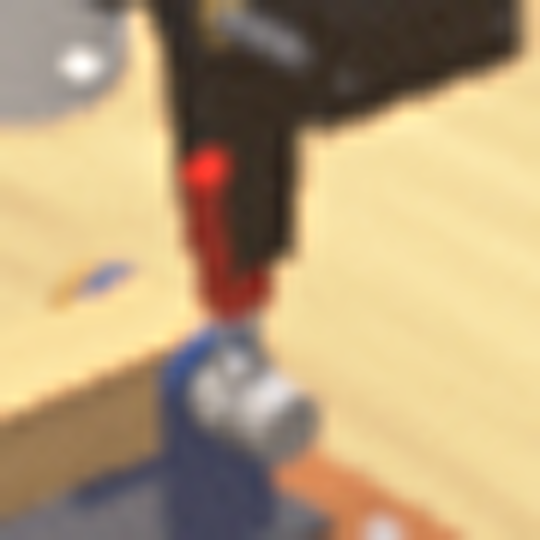

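The leg has disappeared into the pin top and there's no side force. I'll push on towards the bow.

```bash
python3 -m handwheel '[{"hand":0,"x":0,"y":0,"z":-0.001,"spin":0},{"hand":0,"x":0,"y":0,"z":-0.002,"spin":0},{"hand":0,"x":0,"y":0,"z":-0.003,"spin":0},{"hand":0,"x":0,"y":0,"z":-0.004,"spin":0},{"hand":0,"x":0,"y":0,"z":-0.005,"spin":0}]'
```

```text
t: 13.78
eef_pos: [530.4, -104.9, 137.1]
tcp_rot: [3.141, -0.0, 1.623]
ft_force: [-2.2, 0.4, 4.4]
opening: 0.141
```

```bash
python3 -m handwheel '[{"hand":0,"x":0,"y":0,"z":-0.001,"spin":0},{"hand":0,"x":0,"y":0,"z":-0.002,"spin":0},{"hand":0,"x":0,"y":0,"z":-0.003,"spin":0}]'
```

```text
t: 14.03
eef_pos: [530.6, -105.0, 134.7]
tcp_rot: [3.141, 0.0, 1.623]
ft_force: [-3.7, 0.5, 12.5]
opening: 0.141
```

```bash
python3 -m handwheel '[{"hand":0,"x":0,"y":0,"z":-0.0007,"spin":0},{"hand":0,"x":0,"y":0,"z":-0.0014,"spin":0},{"hand":0,"x":0,"y":0,"z":-0.002,"spin":0}]'
```

```text
t: 14.28
eef_pos: [530.6, -105.0, 132.7]
tcp_rot: [3.141, 0.0, 1.623]
ft_force: [-2.5, 0.1, 6.7]
opening: 0.147
```

```bash
python3 -m handwheel '[{"hand":0,"x":0,"y":0,"z":-0.001,"spin":0},{"hand":0,"x":0,"y":0,"z":-0.002,"spin":0},{"hand":0,"x":0,"y":0,"z":-0.003,"spin":0},{"hand":0,"x":0,"y":0,"z":-0.004,"spin":0}]'
```

```text
t: 14.62
eef_pos: [530.5, -105.0, 128.5]
tcp_rot: [3.141, 0.0, 1.623]
ft_force: [-3.5, -0.9, 6.8]
opening: 0.142
```

```bash
python3 -m handwheel '[{"hand":0,"x":0,"y":0,"z":-0.001,"spin":0},{"hand":0,"x":0,"y":0,"z":-0.002,"spin":0},{"hand":0,"x":0,"y":0,"z":-0.003,"spin":0},{"hand":0,"x":0,"y":0,"z":-0.004,"spin":0}]'
```

```text
t: 14.95
eef_pos: [530.5, -105.0, 124.4]
tcp_rot: [3.141, 0.0, 1.623]
ft_force: [-1.9, -0.2, 5.6]
opening: 0.148
```

```bash
python3 -m handwheel '[{"hand":0,"x":0,"y":0,"z":-0.001,"spin":0},{"hand":0,"x":0,"y":0,"z":-0.002,"spin":0},{"hand":0,"x":0,"y":0,"z":-0.003,"spin":0},{"hand":0,"x":0,"y":0,"z":-0.004,"spin":0}]'
```

```text
t: 15.28
eef_pos: [530.3, -104.9, 119.9]
tcp_rot: [3.142, -0.0, 1.623]
ft_force: [-0.8, 0.2, 1.4]
opening: 0.145
```

The bow sprang under the pin and the force dropped to 1.4 N. I'll move gently to the collar stop at about z 117.

```bash
python3 -m handwheel '[{"hand":0,"x":0,"y":0,"z":-0.0005,"spin":0},{"hand":0,"x":0,"y":0,"z":-0.001,"spin":0},{"hand":0,"x":0,"y":0,"z":-0.0015,"spin":0},{"hand":0,"x":0,"y":0,"z":-0.002,"spin":0}]'
```

```text
t: 15.62
eef_pos: [530.2, -104.9, 117.9]
tcp_rot: [-3.141, -0.0, 1.623]
ft_force: [-2.3, -0.5, 0.2]
opening: 0.146
```

```bash
python3 -m handwheel '[{"hand":0,"x":0,"y":0,"z":-0.0005,"spin":0},{"hand":0,"x":0,"y":0,"z":-0.001,"spin":0}]'
```

```text
t: 15.78
eef_pos: [530.3, -104.9, 117.1]
tcp_rot: [3.141, -0.0, 1.623]
ft_force: [-2.1, 0.4, 5.3]
opening: 0.149
```

```bash
python3 -m handwheel '[{"hand":0,"x":0,"y":0,"z":-0.0004,"spin":0},{"hand":0,"x":0,"y":0,"z":-0.0004,"spin":0}]'
```

```text
t: 15.95
eef_pos: [530.4, -104.9, 116.9]
tcp_rot: [3.141, 0.0, 1.623]
ft_force: [-2.3, 0.0, 5.6]
opening: 0.144
```

```bash
python3 -m handwheel '[{"hand":0,"x":0,"y":0,"z":-0.0005,"spin":0},{"hand":0,"x":0,"y":0,"z":-0.0005,"spin":0}]'
```

```text
t: 16.12
eef_pos: [530.5, -104.9, 116.6]
tcp_rot: [3.141, 0.0, 1.623]
ft_force: [-3.3, -0.7, 7.2]
opening: 0.151
```

The collar is on its stop: 7 N, and z of 116.6 against 117 expected. I'll open and retreat straight up.

```bash
python3 -m handwheel '[{"hand":0.04,"x":0,"y":0,"z":0,"spin":0},{"hand":0.04,"x":0,"y":0,"z":0.0005,"spin":0},{"hand":0.04,"x":0,"y":0,"z":0.0005,"spin":0},{"hand":0.04,"x":0,"y":0,"z":0.0005,"spin":0},{"hand":0.04,"x":0,"y":0,"z":0.0005,"spin":0},{"hand":0.04,"x":0,"y":0,"z":0.0005,"spin":0},{"hand":0.04,"x":0,"y":0,"z":0.01,"spin":0},{"hand":0.04,"x":0,"y":0,"z":0.03,"spin":0},{"hand":0.04,"x":0,"y":0,"z":0.06,"spin":0},{"hand":0.04,"x":0,"y":0,"z":0.1,"spin":0},{"hand":0.04,"x":0,"y":0.03,"z":0.11,"spin":0},{"hand":0.04,"x":0,"y":0.07,"z":0.11,"spin":0},{"hand":0.04,"x":0,"y":0.11,"z":0.11,"spin":0},{"hand":0.04,"x":0,"y":0.15,"z":0.11,"spin":0},{"hand":0.04,"x":0,"y":0.19,"z":0.11,"spin":0},{"hand":0.04,"x":0,"y":0.22,"z":0.11,"spin":0},{"hand":0.04,"x":0,"y":0.22,"z":0.11,"spin":0},{"hand":0.04,"x":0,"y":0.22,"z":0.11,"spin":0}]'; python3 - <<'E'
from h import *
t=grab("top",5);s=grab("scene",5)
a=crop(t,258,165,50,50,8);b=crop(s,220,140,50,50,8)
cv2.imwrite("pics/end.png",np.hstack([a,b]))
E
```

```text
t: 17.62
eef_pos: [530.0, 116.5, 226.7]
tcp_rot: [3.141, 0.0, 1.626]
ft_force: [0.6, -0.5, 0.2]
opening: 0.424
```

View pics/end.png

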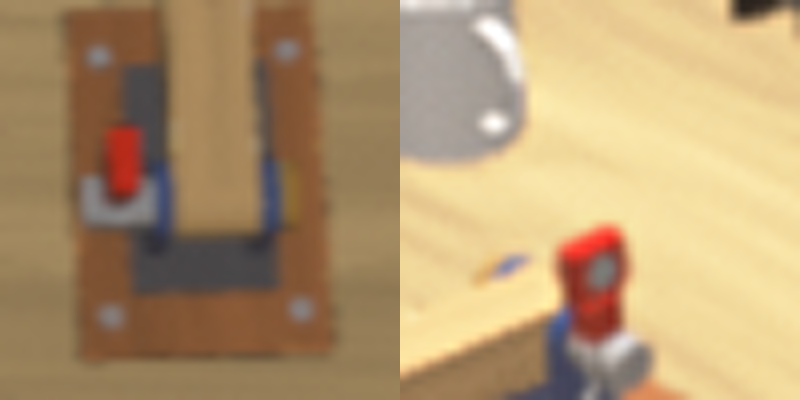

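The picture shows the clip standing upright, collar on the pin, in line across it, with the head at the cheek. I'll do one numeric check on the tab.

```bash
python3 - <<'E'
from h import *
t,s=load("top",5),load("scene",5)
a=blobs(t,(0,150,120),(8,255,255),(262,175,285,195));c=max(a,key=lambda x:x[0][4])[1]
print("tab top at z135",plane(t,*c,135).round(1))
b=blobs(s,(0,130,60),(8,255,255),(235,160,255,190));print(b)
print("tab z135",proj(s,[530.3,-104.9,135]),"collar z87",proj(s,[530.3,-104.9,87]))
E
python3 -c "from cell import job_done;print(job_done())"
```

```text
tab top at z135 [ 533.6 -102.2  135. ]
[(array([ 5,  8,  8, 14, 68], dtype=int32), array([243.58823529, 174.5       ]))]
tab z135 [244.57701768 168.0881805 ] collar z87 [245.09200484 180.47384464]
the job is handed in; nothing more can be done
None
```

I pushed the pin home and seated the red clip in its cross hole, then let go, backed the arm clear and handed the job in. No verdict was reported.

- **Pin:** it slid at about 6 N and met its stop at about 14 N. Later pictures show the head against the cheek.
- **Clip:** the leg went into the hole on the first try with almost no force. Pushing on peaked at a measured 12.5 N at the bow and then fell to about 1 N. The collar stopped at 7 N, with the tool at z 116.6 mm where I expected 117.
- **Last picture:** the clip stands upright on the pin, in line across it, with the arm clear. The rest of the bench looked undisturbed as far as I could see.
- **Disagreement:** the final tab position from the top camera, (533.6, -102.2), is about 3 mm off in x and in y from where I released it, (530.3, -104.9). I put that down to the 2 mm calibration and the coarse pixels. The scene camera agreed with the release point to about 1 px.
- **Not checked:** I judged tilt and in-line angle by eye and did not measure them. Forces were read only at the end of each move, so brief peaks in between were not seen.

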